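Sweep loose nuts into the catch tray

TASK

Clear the workshop board: with the fingertips, sweep the four loose brass hex nuts across the black board and over its open side edge, so that all four drop into the red catch tray beside it. Push the nuts only, never lift one off the board; leave the socket, the grease pot and the spray can standing where they are.

Things in the scene. Friction and masses are not known exactly. Their poses are not given: they have to be found in the camera images.
- board: Fixed black assembly board, 260 mm along its x, 240 mm along its y, top 34 mm above the bench; origin at the centre of its underside. Aluminium rims 8 mm wide, 10 mm high above the top, line its edges at x = -130 and +130 mm; the edges at y = -120 and +120 mm are open: the red tray is beyond one, the organiser beyond the other (they swap). Turned up to 0.15 rad.
- tray: Fixed red open-topped catch tray, 260 mm along its x by 110 mm along its y, 30 mm high, walls and floor about 4 mm, so its rim is 4 mm below the board's top; it stands 2 mm beyond the board's +y or -y edge, its axes parallel to the board's. Origin at the centre of its underside.
- organiser: Fixed closed black parts organiser with yellow squares on its lid, 260 x 110 x 30 mm, beyond the board's other open edge, axes parallel to the board's; no nut belongs there. Origin at the centre of its underside.
- nut1: Brass-coloured steel hex nut, 24 mm across flats (28 mm across corners), 13 mm thick with a 16 mm through-hole, about 33 g; it starts lying flat on the black board. Origin at its centre (6.5 mm above what it lies flat on); its z axis is the hole's axis. The four nuts are alike.
- nut2: Brass-coloured steel hex nut, 24 mm across flats (28 mm across corners), 13 mm thick with a 16 mm through-hole, about 33 g; it starts lying flat on the black board. Origin at its centre (6.5 mm above what it lies flat on); its z axis is the hole's axis. The four nuts are alike.
- nut3: Brass-coloured steel hex nut, 24 mm across flats (28 mm across corners), 13 mm thick with a 16 mm through-hole, about 33 g; it starts lying flat on the black board. Origin at its centre (6.5 mm above what it lies flat on); its z axis is the hole's axis. The four nuts are alike.
- nut4: Brass-coloured steel hex nut, 24 mm across flats (28 mm across corners), 13 mm thick with a 16 mm through-hole, about 33 g; it starts lying flat on the black board. Origin at its centre (6.5 mm above what it lies flat on); its z axis is the hole's axis. The four nuts are alike.
- socket: Loose steel wrench socket standing upright on the board between the nuts, 28 mm diameter, 30 mm tall, to be left alone. Origin at the centre of its underside, z up.
- pot: Loose small round blue grease pot with a white lid standing upright on the board between the nuts, 31 mm diameter, 34 mm tall, to be left alone. Origin at the centre of its underside, z up.
- spray: Loose green spray can with a light silver top standing on the bench to the robot's left, off the board, 60 mm diameter, 170 mm tall, to be left alone. Origin at the centre of its underside, z up.

How it is judged:
At the end, for the whole second after the job is handed in: All four nuts lie at rest inside the red tray (centres within its walls and below its rim), and the socket, grease pot and spray can stand upright within 15 mm of where they began (x of nut1 in the frame of tray between -0.126 and 0.126 m and y of nut1 in the frame of tray between -0.051 and 0.051 m and z of each of nut1, nut2, nut3, nut4 in the frame of tray below 0.03 m and linear speed of each of nut1, nut2, nut3, nut4 below 0.02 m/s and x of nut2 in the frame of tray between -0.126 and 0.126 m and y of nut2 in the frame of tray between -0.051 and 0.051 m and x of nut3 in the frame of tray between -0.126 and 0.126 m and y of nut3 in the frame of tray between -0.051 and 0.051 m and x of nut4 in the frame of tray between -0.126 and 0.126 m and y of nut4 in the frame of tray between -0.051 and 0.051 m and distance of each of socket, pot, spray from where it was at the start of the episode below 0.015 m and angle between each of socket, pot, spray's own z axis and vertical below 0.2 rad); the robot touches nothing.
It fails at once if a nut is lifted (its centre rises more than about 20 mm above where it lay on the board) (height (world z) of any of nut1, nut2, nut3, nut4 above 0.062 m).
It fails at once if the socket is pushed more than 15 mm, lifted or tipped (distance of socket from where it was at the start of the episode above 0.015 m or angle between socket's own z axis and vertical above 0.3 rad).
It fails at once if the grease pot is pushed more than 15 mm, lifted or tipped (distance of pot from where it was at the start of the episode above 0.015 m or angle between pot's own z axis and vertical above 0.3 rad).
It fails at once if the spray can is pushed more than 15 mm, lifted or tipped (distance of spray from where it was at the start of the episode above 0.015 m or angle between spray's own z axis and vertical above 0.3 rad).
It also fails if it takes over 72 s, if anything falls off the work surface, if the arm or the gripper's body presses on something with over 40 N, if the wrist force passes 120 N, or if a joint passes its speed limit or range.

ROBOT

A 7-joint arm with a two-finger parallel gripper is mounted at the origin on the work surface. World frame = base frame: x ahead of the robot, y to its left, z up, the work surface at z = 0. Lengths are in m, angles in rad, forces in N, time in s.
With the tool pointing down it reaches from about 0.4 to 0.85 m from the base axis. Payload 10.4 kg.
Tool frame: the origin (TCP) lies between the finger pads; the fingertips stand ahead of it and the grasp point (between the pads) lies 5 mm behind it (manip.tip_extent is the z of the fingertips in the tool frame, in m); z points along the fingers, y is the line along which they close (so a half turn about z gives the same grasp; the last joint's range is limited). The gripper opens to 85 mm and grips with 20 to 120 N. Pads are 22 mm wide; open, the fingers measure 114 mm over their backs; the gripper's body (76 mm by 85 mm) begins 54 mm behind the grasp point. The pads swing forward as they close: fully open they stand 13 mm farther back than shut.
Start: joints at [1.203, 0.332, -0.065, 1.46, 0.022, 1.35, -0.088], TCP at [0.211, -0.588, 0.214] pointing down, gripper open.
Joint ranges: [-2.6, 2.6], [-0.5, 2.12], [-1.47, 1.34], [0.16, 2.42], [-1.27, 4.41], [0.06, 2.06], [-2.6, 2.6]. Speed limits (rad/s): [2.22, 2.22, 2.79, 2.79, 3.14, 3.14, 3.14].

INTERFACE

Orientations are given as a unit quaternion [x, y, z, w].
In Python, from workcell import status, viewer, manip gives the robot as it stands.
- The arm moves only by the tool play_rows, never from a script. Its argument "plan" is one flat list of numbers, 7 for each row, row after row: the turn, a rotation vector about the tool's x, y, z in degrees, then the shift along the tool's x, y, z in m, then the opening, from 0 (shut) to 1 (fully open). In form: [ax, ay, az, dx, dy, dz, grip, ax, ay, az, dx, dy, dz, grip, ...]. A call has 1 to 20 rows; each row is the pose to reach, as a shift and turn from the pose commanded when the call began, along the tool's axes at that moment; what a row does not reach only later rows make up. A row lasts 1/8 s, in which the tool goes at most 62.5 mm and 10.7 degrees, less where a joint would pass 70% of its speed; a pose out of reach is approached as far as the arm can. A call with a gripper value outside its range is refused whole. The fingers move at their own pace and stop on an object; "squeeze" is the grip in N (left out, the last holds). Time passes only in rows, so rows that repeat a pose let the fingers close. It gives the time, the measured TCP pose, the force, the opening and the grip force at its end, in the units of the state.
- status.get_obs(): the state, without advancing time (a new reading comes with each control period).
- viewer.camera(name): name is "scene" or "top" or "wrist"; returns the picture (480x640x3 uint8, red, green, blue); there is no depth.
- viewer.camera_model(name): a dict with "fx", "fy", "cx", "cy" (pixels), "R" (3x3) and "t" (3): a world point X has camera coordinates R X + t. Camera axes: x right, y down, z forward; pixel columns grow to the right and rows downward; lengths in m; the calibration is good to about 2 mm. A picture is of the moment at which its call begins: read the wrist's pose just before it. camera_model takes no time and is no camera call; for the wrist camera it gives the pose at the moment of the call.
- manip.hand_in(): hands the job in; it is judged then, once.
The state is a dict: "clock": time; "joint_pos": joint angles; "joint_velocities": joint speeds; "tau": joint torques, N m; "position": TCP position; "ee_rot": TCP orientation; "ft_force": force on the tool from outside, world axes, zero at the start; "torque": the same for the moment, N m; "grip_width": opening from 0.0 (shut) to 1.0 (fully open); "grasp_force": force on a finger pad.
Only numpy, scipy, OpenCV 4.12 (cv2) and the standard library are available. Lean on these libraries where they do the work, as an engineer would, in place of code of your own. Each camera call takes 0.05 s, during which the arm holds its last target. There are 200 camera calls.

## Working session

There is one attempt and no reset: what is moved stays moved. The work goes in short steps, Python scripts to look and compute and a tool call to move; the robot and the scene stay as the last step left them, time stands still between calls to the robot, and variables do not carry over. Pictures are saved under pics/ and viewed, at most 10 in all, crops included, and the job is handed in when it is done.

Besides the shell and the picture viewer there is one more tool, called after "Call:" by a JSON object that holds its "fn" and its "kwargs", one argument or row to a line. play_rows: Moves the arm, as the interface text tells. Its arguments: {"type":"object","properties":{"plan":{"type":"array","items":{"type":"number"}},"squeeze":{"type":"number"}},"required":["plan"]}

```bash
mkdir -p pics; ls
python3 - <<'E'
from workcell import status, viewer, manip
import cv2,numpy as np
o=status.get_obs();print(o['clock'],o['position'],o['ee_rot'],o['grip_width'],manip.tip_extent)
for n in('top','scene'):
    cv2.imwrite(f'pics/{n}0.png',viewer.camera(n)[:,:,::-1]); print(viewer.camera_model(n))
E
```

```text
pics
0.0 [ 0.21114692 -0.58780807  0.21351803] [ 9.85167117e-01  1.71596099e-01 -1.41729158e-04 -7.14437648e-04] 0.9989385809722581 0.014
{'fx': 581.7077249287789, 'fy': 581.7077249287789, 'cx': 327.98572923183895, 'cy': 244.42902606396612, 'R': array([[ 0.09805458, -0.99517156,  0.00434409],
       [-0.9739309 , -0.09685715, -0.20512752],
       [ 0.20455783,  0.01588285, -0.97872562]]), 't': array([0.09849147, 0.59483267, 1.11602452])}
{'fx': 622.3973553846052, 'fy': 622.3973553846052, 'cx': 322.49374732496125, 'cy': 249.86311276190483, 'R': array([[ 0.64074096,  0.76768118,  0.01079991],
       [ 0.4144227 , -0.33398571, -0.84658572],
       [-0.6463009 ,  0.54691787, -0.53214282]]), 't': array([-0.47025988, -0.12233358,  1.36460538])}
```

View pics/top0.png

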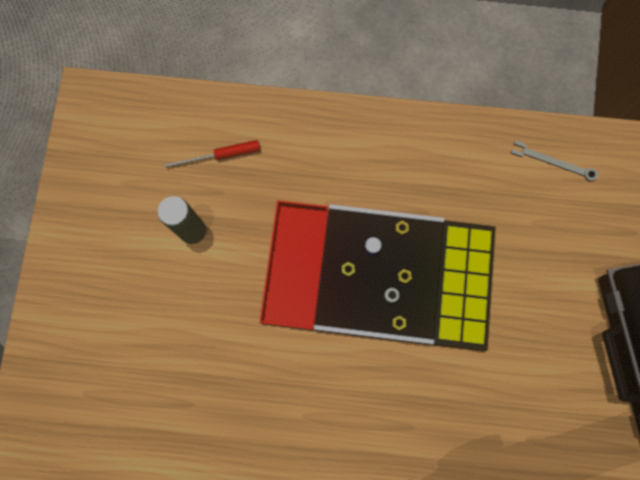

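View pics/scene0.png

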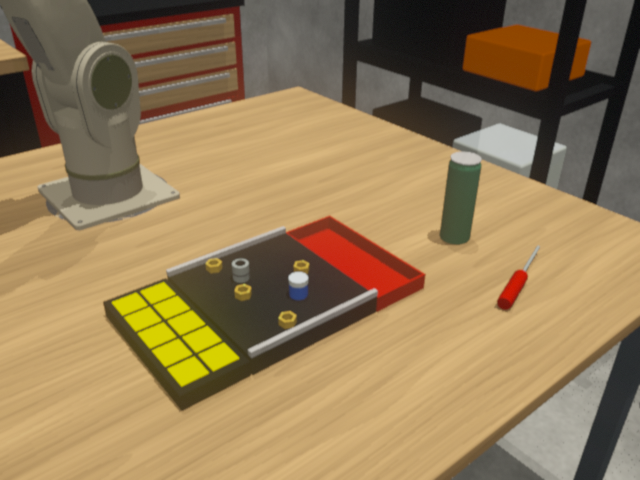

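The tray lies on the +y side (image left). In the top view the nuts are at about (402,227), (348,269), (405,276) and (399,323). The socket is at (392,295) and the pot lid at (373,245). Next I'll measure their positions.

```bash
cat > h.py <<'E'
import cv2,numpy as np
from workcell import status, viewer, manip
def ray(px,z,m):
    d=np.array([(px[0]-m['cx'])/m['fx'],(px[1]-m['cy'])/m['fy'],1.])
    R=np.array(m['R']);c=-R.T@m['t'];w=R.T@d
    return (c+w*(z-c[2])/w[2])[:2]
def blobs(mask,amin,amax):
    n,l,s,c=cv2.connectedComponentsWithStats(mask.astype(np.uint8))
    out=[]
    for i in range(1,n):
        if amin<=s[i,4]<=amax:
            x,y,w,h=s[i,:4]; out.append((c[i],(x+w/2-.5,y+h/2-.5),(w,h),s[i,4]))
    return out
def look(name='top'):
    img=viewer.camera(name);m=viewer.camera_model(name)
    hsv=cv2.cvtColor(img,cv2.COLOR_RGB2HSV)
    return img,hsv,m
E
python3 - <<'E'
from h import *
img,hsv,m=look()
H,S,V=cv2.split(hsv)
reg=np.zeros(H.shape,bool);reg[195:355,255:500]=1
y=reg&(H>18)&(H<36)&(S>120)&(V>60)
for c,b,w,a in blobs(y,15,140): print('nut',b,w,a,ray(c,.043,m).round(4))
g=reg&(S<60)&(V>90)
for c,b,w,a in blobs(g,30,2000): print('grey',b,w,a,ray(c,.064,m).round(4),ray(c,.068,m).round(4))
# rim min-area rects
n,l,s,cc=cv2.connectedComponentsWithStats(g.astype(np.uint8))
for i in range(1,n):
    if s[i,2]>80:
        p=np.argwhere(l==i)[:,::-1].astype(np.float32); w=np.array([ray(q,.044,m) for q in p],np.float32)
        print('rim',cv2.minAreaRect(w),w.mean(0))
r=reg&((H<8)|(H>172))&(S>150)&(V>60)
p=np.argwhere(r)[:,::-1]; w=np.array([ray(q,.03,m) for q in p],np.float32); print('tray',cv2.minAreaRect(w))
a=(H>0)&(S<60)&(V>120);a[:190]=0;a[230:]=0;a[:,:150]=0;a[:,195:]=0
for c,b,w,ar in blobs((S<60)&(V>120)&(np.indices(H.shape)[1]<200)&(np.indices(H.shape)[1]>150)&(np.indices(H.shape)[0]>185)&(np.indices(H.shape)[0]<235),100,1500): print('spray',c,ray(c,.17,m))
E
```

```text
grey (np.float64(386.5), np.float64(213.0)) (np.int32(116), np.int32(17)) 532 [0.6588 0.0442] [0.6577 0.0445]
grey (np.float64(372.5), np.float64(244.5)) (np.int32(16), np.int32(16)) 200 [0.5906 0.0664] [0.5897 0.0666]
grey (np.float64(391.5), np.float64(294.5)) (np.int32(14), np.int32(14)) 120 [0.493  0.0215] [0.4925 0.0219]
grey (np.float64(374.0), np.float64(334.0)) (np.int32(121), np.int32(21)) 685 [0.4118 0.0502] [0.4115 0.0505]
rim ((0.6644132137298584, 0.04274694621562958), (0.24072185158729553, 0.0101315313950181), 88.68315887451172) [0.6643636  0.04261677]
rim ((0.41298627853393555, 0.04835432022809982), (0.2406703382730484, 0.011284852400422096), 88.50746154785156) [0.41301075 0.04875642]
tray ((0.5425415635108948, 0.22091363370418549), (0.1127343401312828, 0.26084405183792114), 88.58576965332031)
spray [172.        209.9667171] [0.59590345 0.44907635]
```

Run:
```python
from h import *
img,hsv,m=look()
print(hsv[222:232,397:408].reshape(-1,3)[::7].tolist())
S,V=hsv[...,1],hsv[...,2]
reg=np.zeros(S.shape,bool);reg[218:330,330:420]=1
y=reg&(S>90)&(V>60)
y=cv2.morphologyEx(y.astype(np.uint8),cv2.MORPH_CLOSE,np.ones((3,3)))
B=np.array([.5387,.0455]);t=-.0245;R=np.array([[np.cos(t),-np.sin(t)],[np.sin(t),np.cos(t)]])
def pr(n,w): print(n,w.round(4),'board',(R.T@(w-B)).round(4))
for c,b,w,a in blobs(y,30,400): pr(('nut',b,w,a),ray(b,.044,m))
pr('pot',np.array([.590,.0666]));pr('socket',np.array([.4930,.0215]))
```

```text
[[24, 145, 79], [26, 174, 132], [25, 169, 140], [25, 150, 100], [24, 177, 101], [24, 175, 102], [25, 164, 143], [13, 95, 43], [25, 168, 126], [24, 167, 93], [18, 103, 42], [25, 170, 150], [23, 150, 75], [25, 163, 119], [25, 167, 133], [24, 161, 135]]
('nut', (np.float64(402.0), np.float64(227.0)), (np.int32(15), np.int32(15)), np.int32(162)) [0.6377 0.0081] board [ 0.0999 -0.0349]
('nut', (np.float64(348.0), np.float64(268.5)), (np.int32(15), np.int32(16)), np.int32(159)) [0.5401 0.1114] board [-0.0003  0.0659]
('nut', (np.float64(404.5), np.float64(275.5)), (np.int32(16), np.int32(16)), np.int32(160)) [ 0.537  -0.0042] board [-0.0004 -0.0498]
('nut', (np.float64(399.0), np.float64(322.0)), (np.int32(15), np.int32(15)), np.int32(164)) [0.4422 0.    ] board [-0.0954 -0.0478]
pot [0.59   0.0666] board [0.0508 0.0224]
socket [0.493  0.0215] board [-0.0451 -0.0251]
```

The tray is on board +y. In the board frame the nuts are A (.100,-.035), B (0,.066), C (0,-.050) and D (-.095,-.048), so straight +y lanes are free for all of them. I'll go above the start of B's lane with the fingers nearly shut and turned across the push.

Call:
{"fn": "play_rows", "kwargs": {
  "plan": [0,0,-10,0.053,-0.051,0,0.12,0,0,-20,0.107,-0.103,0,0.12,0,0,-30,0.16,-0.154,0,0.12,0,0,-40,0.213,-0.206,0,0.12,0,0,-50,0.267,-0.257,0,0.12,0,0,-60,0.32,-0.308,0,0.12,0,0,-68.8,0.373,-0.36,0.02,0.12,0,0,-68.8,0.427,-0.411,0.04,0.12,0,0,-68.8,0.48,-0.463,0.05,0.12,0,0,-68.8,0.51,-0.49,0.0635,0.12,0,0,-68.8,0.5336,-0.5141,0.0635,0.12,0,0,-68.8,0.5336,-0.5141,0.0635,0.12,0,0,-68.8,0.5336,-0.5141,0.0635,0.12,0,0,-68.8,0.5336,-0.5141,0.0635,0.12,0,0,-68.8,0.5336,-0.5141,0.0635,0.12,0,0,-68.8,0.5336,-0.5141,0.0635,0.12]
}}

```text
clock: 2.2
position: [0.5397, 0.0747, 0.1511]
ee_rot: [0.717, 0.697, -0.0, 0.001]
ft_force: [-0.0, 0.9, 0.2]
grip_width: 0.12
grasp_force: 0.0
```

Run:
```python
from h import *
o=status.get_obs();print(o['position'],o['ee_rot'],o['joint_velocities'].round(3) if hasattr(o['joint_velocities'],'round') else '',manip.tip_extent)
img,hsv,m=look('wrist');cv2.imwrite('pics/w1.png',img[:,:,::-1])
c=-np.array(m['R']).T@m['t'];print('cam',c)
S,V=hsv[...,1],hsv[...,2];H=hsv[...,0]
for c,b,w,a in blobs((S>90)&(V>60)&(H>17)&(H<33),300,9000): print(b,w,a,ray(b,.044,m).round(4))
```

```text
[0.53973985 0.07465041 0.15112472] [ 7.16654291e-01  6.97428385e-01 -6.40082689e-05  5.20430077e-04] [-0.004  0.002 -0.003 -0.003 -0.001 -0.002 -0.002] 0.014
cam [0.54185687 0.14953589 0.31093202]
(np.float64(60.5), np.float64(95.5)) (np.int32(48), np.int32(192)) 2113 [0.3535 0.1854]
(np.float64(112.5), np.float64(96.0)) (np.int32(46), np.int32(193)) 719 [0.3922 0.184 ]
(np.float64(138.5), np.float64(56.5)) (np.int32(26), np.int32(114)) 662 [0.4163 0.2098]
(np.float64(583.0), np.float64(93.5)) (np.int32(53), np.int32(188)) 1968 [0.7428 0.1762]
(np.float64(622.0), np.float64(110.0)) (np.int32(35), np.int32(163)) 622 [0.7747 0.1639]
(np.float64(102.0), np.float64(170.0)) (np.int32(77), np.int32(233)) 2185 [0.3727 0.1303]
(np.float64(572.5), np.float64(233.0)) (np.int32(90), np.int32(355)) 6223 [0.7565 0.0678]
(np.float64(479.0), np.float64(189.0)) (np.int32(21), np.int32(139)) 584 [0.6736 0.107 ]
(np.float64(22.5), np.float64(253.5)) (np.int32(46), np.int32(180)) 2406 [0.2898 0.0624]
(np.float64(315.0), np.float64(186.0)) (np.int32(35), np.int32(35)) 565 [0.5413 0.113 ]
(np.float64(606.0), np.float64(352.5)) (np.int32(67), np.int32(234)) 3875 [ 0.8115 -0.0509]
(np.float64(464.5), np.float64(317.0)) (np.int32(18), np.int32(79)) 378 [ 0.674  -0.0094]
(np.float64(426.5), np.float64(297.5)) (np.int32(36), np.int32(32)) 595 [0.6381 0.0112]
(np.float64(210.0), np.float64(311.0)) (np.int32(35), np.int32(33)) 707 [0.4434 0.0031]
(np.float64(315.0), np.float64(312.5)) (np.int32(23), np.int32(34)) 553 [ 0.5382 -0.001 ]
(np.float64(316.0), np.float64(391.0)) (np.int32(41), np.int32(25)) 913 [ 0.5369 -0.0873]
(np.float64(15.5), np.float64(442.5)) (np.int32(32), np.int32(34)) 398 [ 0.2237 -0.1434]
```

View pics/w1.png

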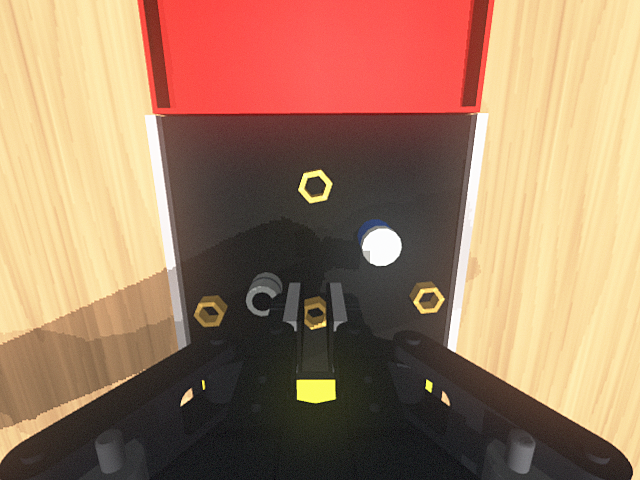

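The wrist view agrees with the estimates: B at (315,186), A at (427,298), D at (210,311), C between the fingers at (315,312). Pot and socket stand clear of the lane. Next is the descent and B's push.

Call:
{"fn": "play_rows", "kwargs": {
  "plan": [0,0,0,0,0.001,0.03,0.12,0,0,0,0,0.001,0.06,0.12,0,0,0,0,0.001,0.08,0.12,0,0,0,0,0.001,0.09,0.12,0,0,0,0,0.001,0.099,0.12,0,0,0,0,0.001,0.099,0.12,0,0,0,0,0.001,0.099,0.12]
}}

```text
clock: 3.12
position: [0.5412, 0.0761, 0.0524]
ee_rot: [0.716, 0.698, 0.0, 0.0]
ft_force: [0.2, 0.5, 0.8]
grip_width: 0.119
grasp_force: 0.0
```

Call:
{"fn": "play_rows", "kwargs": {
  "plan": [0,0,0,0.01,0,0,0.12,0,0,0,0.02,0,0,0.12,0,0,0,0.03,0,0,0.12,0,0,0,0.04,0,0,0.12,0,0,0,0.05,0,0,0.12,0,0,0,0.06,0,0,0.12,0,0,0,0.07,0,0,0.12,0,0,0,0.08,0,0,0.12,0,0,0,0.09,0,0,0.12,0,0,0,0.1,0,0,0.12,0,0,0,0.11,0,0,0.12,0,0,0,0.118,0,0,0.12,0,0,0,0.118,0,0,0.12,0,0,0,0.118,0,0,0.12,0,0,0,0.115,0,-0.03,0.12,0,0,0,0.11,0,-0.07,0.12,0,0,0,0.11,0,-0.1,0.12,0,0,0,0.11,0,-0.1,0.12]
}}

```text
clock: 5.38
position: [0.5449, 0.1859, 0.1542]
ee_rot: [0.716, 0.698, 0.002, 0.001]
ft_force: [-0.5, 0.4, 0.3]
grip_width: 0.117
grasp_force: 0.0
```

Run:
```python
from h import *
o=status.get_obs();print(o['clock'],o['position'])
a=viewer.camera('top')[180:360,240:510];b=viewer.camera('wrist')
cv2.imwrite('pics/b2.png',np.hstack([cv2.resize(a,(400,267))[:, :],cv2.resize(b,(356,267))])[:,:,::-1])
```

```text
5.375 [0.54485578 0.18591492 0.15422181]
```

View pics/b2.png

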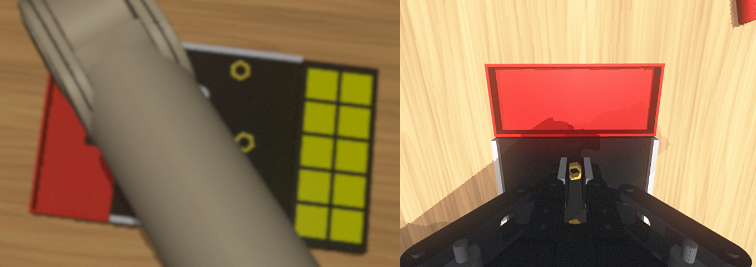

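The tray looks empty, and a nut shows between the fingers at about (315,309) in the full wrist frame. I need to locate it.

Run:
```python
from h import *
img,hsv,m=look('wrist');H,S,V=cv2.split(hsv)
for c,b,w,a in blobs((S>90)&(V>60)&(H>17)&(H<33),150,9000):
    if 280<b[0]<350: print(b,w,a,ray(b,.044,m).round(4))
s=viewer.camera('scene')[200:420,80:460]
cv2.imwrite('pics/s2.png',np.hstack([cv2.resize(s,None,fx=1.2,fy=1.2)[:264],img[200:464,160:490]])[:,:,::-1])
```

```text
(np.float64(287.5), np.float64(56.0)) (np.int32(32), np.int32(113)) 1346 [0.527  0.3175]
(np.float64(315.0), np.float64(307.5)) (np.int32(23), np.int32(34)) 534 [0.5416 0.1145]
```

View pics/s2.png

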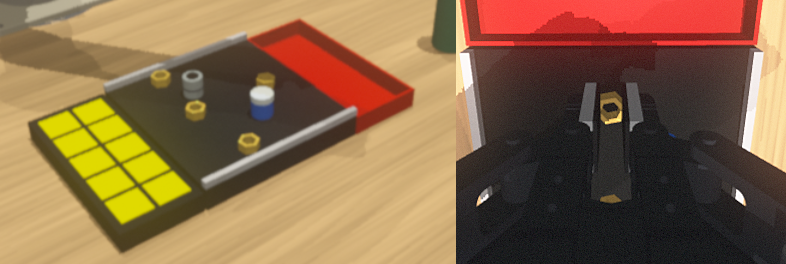

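B sits unmoved at (.5416,.1145), so the tips passed over it. I'll go back behind it and feel for the board surface.

Call:
{"fn": "play_rows", "kwargs": {
  "plan": [0,0,0,-0.04,0,0,0.12,0,0,0,-0.08,-0.001,0,0.12,0,0,0,-0.11,-0.001,0,0.12,0,0,0,-0.11,-0.001,0.03,0.12,0,0,0,-0.11,-0.001,0.06,0.12,0,0,0,-0.11,-0.001,0.085,0.12,0,0,0,-0.11,-0.001,0.1,0.12,0,0,0,-0.11,-0.001,0.104,0.12,0,0,0,-0.11,-0.001,0.104,0.12,0,0,0,-0.11,-0.001,0.104,0.12]
}}

```text
clock: 6.82
position: [0.5403, 0.0761, 0.0486]
ee_rot: [0.716, 0.698, 0.0, 0.0]
ft_force: [-0.3, 0.4, -0.1]
grip_width: 0.119
grasp_force: 0.0
```

Run:
```python
from h import *
o=status.get_obs();print(o['clock'],o['position'],o['ft_force'])
a=viewer.camera('scene')[200:420,80:460];b=viewer.camera('wrist')[160:400,180:460]
cv2.imwrite('pics/s3.png',np.hstack([cv2.resize(a,(450,260)),cv2.resize(b,(303,260))])[:,:,::-1])
```

```text
6.825 [0.5402954  0.07609734 0.04864435] [-0.2966978   0.38158843 -0.05206943]
```

View pics/s3.png

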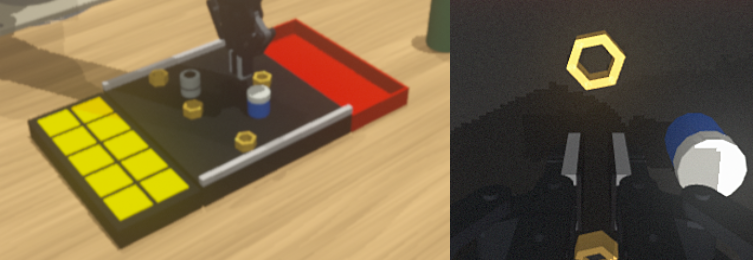

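Call:
{"fn": "play_rows", "kwargs": {
  "plan": [0,0,0,0,0,0.002,0.12,0,0,0,0,0,0.004,0.12,0,0,0,0,0,0.004,0.12]
}}

```text
clock: 7.3
position: [0.5395, 0.0759, 0.0436]
ee_rot: [0.716, 0.698, -0.0, -0.0]
ft_force: [-0.2, 0.1, -0.2]
grip_width: 0.122
grasp_force: 0.0
```

Call:
{"fn": "play_rows", "kwargs": {
  "plan": [0,0,0,0,0,0.001,0.12,0,0,0,0,0,0.002,0.12,0,0,0,0,0,0.002,0.12]
}}

```text
clock: 7.68
position: [0.5397, 0.076, 0.0417]
ee_rot: [0.716, 0.698, -0.0, -0.0]
ft_force: [-0.2, -0.2, 0.5]
grip_width: 0.121
grasp_force: 0.0
```

Call:
{"fn": "play_rows", "kwargs": {
  "plan": [0,0,0,0,0,0.001,0.12,0,0,0,0,0,0.002,0.12,0,0,0,0,0,0.002,0.12]
}}

```text
clock: 8.05
position: [0.5396, 0.0759, 0.0397]
ee_rot: [0.716, 0.698, -0.0, -0.0]
ft_force: [-0.3, 0.0, -0.1]
grip_width: 0.117
grasp_force: 0.0
```

Call:
{"fn": "play_rows", "kwargs": {
  "plan": [0,0,0,0,0,0.001,0.12,0,0,0,0,0,0.002,0.12,0,0,0,0,0,0.002,0.12]
}}

```text
clock: 8.43
position: [0.5396, 0.0759, 0.0377]
ee_rot: [0.716, 0.698, -0.0, -0.0]
ft_force: [-0.4, 0.1, 0.4]
grip_width: 0.118
grasp_force: 0.0
```

Run:
```python
from h import *
o=status.get_obs();print(o['clock'],o['position'],o['ft_force'])
a=viewer.camera('scene')[200:310,180:370]
cv2.imwrite('pics/s4.png',cv2.resize(a,None,fx=4,fy=4,interpolation=cv2.INTER_CUBIC)[:,:,::-1])
```

```text
8.425 [0.53964767 0.07593144 0.03769496] [-0.41648215  0.11215848  0.44065991]
```

View pics/s4.png

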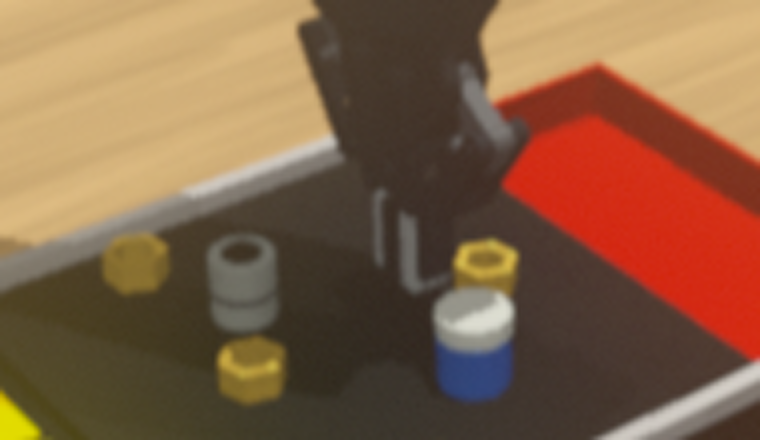

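Call:
{"fn": "play_rows", "kwargs": {
  "plan": [0,0,0,0,0,0.001,0.12,0,0,0,0,0,0.0015,0.12,0,0,0,0,0,0.0015,0.12]
}}

```text
clock: 8.85
position: [0.5397, 0.076, 0.0362]
ee_rot: [0.716, 0.698, -0.0, 0.0]
ft_force: [0.1, 0.1, -1.0]
grip_width: 0.122
grasp_force: 0.0
```

Run:
```python
from h import *
m=viewer.camera_model('scene')
for z in (.034,.036,.038,.040,.042,.044): print(z,ray((180+415/4,200+290/4),z,m).round(4))
```

```text
0.034 [0.527  0.0868]
0.036 [0.5294 0.0851]
0.038 [0.5318 0.0833]
0.04 [0.5342 0.0816]
0.042 [0.5366 0.0799]
0.044 [0.5389 0.0782]
```

Call:
{"fn": "play_rows", "kwargs": {
  "plan": [0,0,0,0,0,0.001,0.12,0,0,0,0,0,0.002,0.12,0,0,0,0,0,0.002,0.12]
}}

```text
clock: 9.22
position: [0.5396, 0.076, 0.0342]
ee_rot: [0.716, 0.698, -0.0, -0.0]
ft_force: [0.1, 0.9, -0.5]
grip_width: 0.122
grasp_force: 0.0
```

Call:
{"fn": "play_rows", "kwargs": {
  "plan": [0,0,0,0,0,0.001,0.12,0,0,0,0,0,0.002,0.12,0,0,0,0,0,0.002,0.12]
}}

```text
clock: 9.6
position: [0.5396, 0.076, 0.0322]
ee_rot: [0.716, 0.698, -0.0, -0.0]
ft_force: [-0.3, -0.0, 0.5]
grip_width: 0.119
grasp_force: 0.0
```

Call:
{"fn": "play_rows", "kwargs": {
  "plan": [0,0,0,0,0,0.001,0.12,0,0,0,0,0,0.002,0.12,0,0,0,0,0,0.002,0.12]
}}

```text
clock: 9.98
position: [0.5396, 0.0759, 0.0302]
ee_rot: [0.716, 0.698, -0.0, -0.0]
ft_force: [-0.5, 0.7, 0.2]
grip_width: 0.12
grasp_force: 0.0
```

Call:
{"fn": "play_rows", "kwargs": {
  "plan": [0,0,0,0,0,0.001,0.12,0,0,0,0,0,0.002,0.12,0,0,0,0,0,0.002,0.12]
}}

```text
clock: 10.35
position: [0.5396, 0.0759, 0.0282]
ee_rot: [0.716, 0.698, -0.0, -0.0]
ft_force: [-0.0, -0.2, -0.1]
grip_width: 0.119
grasp_force: 0.0
```

Run:
```python
from h import *
o=status.get_obs();print(o['clock'],o['position'],o['ft_force'],o['joint_pos'])
a=viewer.camera('scene')[200:310,200:360];b=viewer.camera('wrist')[160:400,200:440]
mw=viewer.camera_model('wrist');np.save('mw.npy',mw,allow_pickle=True);print({k:np.round(v,4).tolist() for k,v in mw.items()})
cv2.imwrite('pics/s5.png',np.hstack([cv2.resize(a,(480,330),interpolation=cv2.INTER_CUBIC),cv2.resize(b,(330,330))])[:,:800,::-1])
```

```text
10.35 [0.5396476  0.07592834 0.02821043] [-0.01718292 -0.17180909 -0.11421891] [ 0.36556633  0.43598186 -0.69841301  1.83797136  0.33154893  0.98706458
 -0.49776231]
{'fx': 330.4963, 'fy': 330.4963, 'cx': 314.7615, 'cy': 238.9374, 'R': [[0.9997, -0.0256, 0.0004], [-0.0246, -0.9568, 0.2899], [-0.0071, -0.2898, -0.9571]], 't': [-0.5378, 0.1028, 0.2275]}
```

View pics/s5.png

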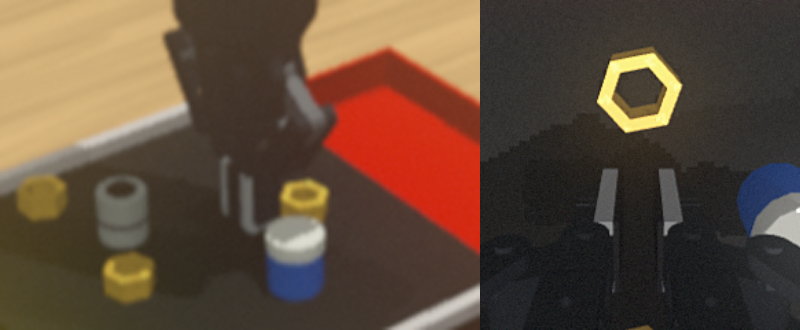

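The tips turn out to stand about 11 mm above the reported TCP at this opening. By eye the tip is now at z ≈ 0.039, which overlaps the nut, so I'll go 2 mm lower and push.

Call:
{"fn": "play_rows", "kwargs": {
  "plan": [0,0,0,0,0.001,0.002,0.12,0,0,0,0.01,0.001,0.002,0.12,0,0,0,0.02,0.001,0.002,0.12,0,0,0,0.03,0.001,0.002,0.12,0,0,0,0.04,0.001,0.002,0.12,0,0,0,0.04,0.001,0.002,0.12]
}}

```text
clock: 11.2
position: [0.5416, 0.1173, 0.0264]
ee_rot: [0.715, 0.699, 0.0, -0.0]
ft_force: [0.6, -0.0, 0.4]
grip_width: 0.121
grasp_force: 0.0
```

```bash
cat >> h.py <<'E'
def nuts(z=.044):
    img,hsv,m=look('wrist');H,S,V=cv2.split(hsv)
    y=cv2.morphologyEx(((S>90)&(V>50)&(H>15)&(H<33)).astype(np.uint8),cv2.MORPH_CLOSE,np.ones((3,3)))
    for c,b,w,a in blobs(y,100,9000):
        p=ray(b,z,m)
        if .42<p[0]<.66 and -.1<p[1]<.3: print('wrist',np.round(b,0),w,a,p.round(4))
    img,hsv,m=look('scene');H,S,V=cv2.split(hsv);r=np.zeros(S.shape,bool);r[215:340,190:430]=1
    y=cv2.morphologyEx((r&(S>90)&(V>60)&(H>15)&(H<33)).astype(np.uint8),cv2.MORPH_OPEN,np.ones((2,2)))
    for c,b,w,a in blobs(y,40,500): 
        if b[0]+b[1]>450: print('scene',np.round(b,0),w,a,ray(b,.0405,m).round(3),'in tray',ray(b,.0105,m).round(3))
E
python3 -c "
from h import *
o=status.get_obs();print(o['clock'],o['position'],o['ft_force']);nuts()"
```

```text
11.2 [0.54157331 0.11725669 0.02637046] [ 0.61627071 -0.01360934  0.42428182]
wrist [316. 253.] (np.int32(65), np.int32(63)) 2295 [0.5431 0.1412]
scene [318. 264.] (np.int32(13), np.int32(16)) 158 [0.55  0.143] in tray [0.515 0.172]
scene [288. 320.] (np.int32(21), np.int32(20)) 319 [0.641 0.009] in tray [0.611 0.032]
```

The push works: B is now at y .141, 24 mm ahead of the TCP. I'll carry on over the edge.

Call:
{"fn": "play_rows", "kwargs": {
  "plan": [0,0,0,0.01,0,0,0.12,0,0,0,0.02,0,0,0.12,0,0,0,0.03,0,0,0.12,0,0,0,0.04,0,0,0.12,0,0,0,0.05,0,0,0.12,0,0,0,0.06,0,0,0.12,0,0,0,0.07,0,0,0.12,0,0,0,0.073,0,0,0.12,0,0,0,0.073,0,0,0.12,0,0,0,0.073,0,0,0.12,0,0,0,0.073,0,-0.03,0.12,0,0,0,0.073,0,-0.07,0.12,0,0,0,0.073,0,-0.07,0.12]
}}

```text
clock: 12.92
position: [0.5454, 0.1893, 0.0993]
ee_rot: [0.716, 0.698, 0.002, 0.001]
ft_force: [-0.2, -0.3, -0.7]
grip_width: 0.119
grasp_force: 0.0
```

```bash
python3 -c "
from h import *
o=status.get_obs();print(o['clock'],o['position'],o['ft_force']);nuts(.017)"
```

```text
12.925 [0.54542942 0.18929762 0.09932541] [-0.17468913 -0.26886857 -0.73188999]
wrist [314.  91.] (np.int32(17), np.int32(47)) 356 [0.5472 0.2939]
wrist [345.  96.] (np.int32(19), np.int32(36)) 264 [0.5679 0.2899]
wrist [312. 246.] (np.int32(36), np.int32(25)) 623 [0.5431 0.1849]
scene [336. 264.] (np.int32(12), np.int32(10)) 67 [0.572 0.166] in tray [0.538 0.196]
scene [288. 320.] (np.int32(20), np.int32(20)) 316 [0.641 0.009] in tray [0.61  0.031]
```

B is in the tray. Next is C: start behind it in the same lane, and finish faster so it lands beyond B.

Call:
{"fn": "play_rows", "kwargs": {
  "plan": [0,0,0,-0.05,-0.002,0,0.12,0,0,0,-0.1,-0.002,0,0.12,0,0,0,-0.15,-0.002,0,0.12,0,0,0,-0.2,-0.002,0,0.12,0,0,0,-0.231,-0.002,0,0.12,0,0,0,-0.231,-0.002,0.0,0.12,0,0,0,-0.231,-0.002,0.03,0.12,0,0,0,-0.231,-0.002,0.055,0.12,0,0,0,-0.231,-0.002,0.068,0.12,0,0,0,-0.231,-0.002,0.073,0.12,0,0,0,-0.231,-0.002,0.073,0.12,0,0,0,-0.231,-0.002,0.073,0.12]
}}

```text
clock: 14.52
position: [0.5363, -0.0419, 0.0241]
ee_rot: [0.716, 0.698, 0.0, 0.001]
ft_force: [0.0, 0.2, 0.4]
grip_width: 0.116
grasp_force: 0.0
```

Call:
{"fn": "play_rows", "kwargs": {
  "plan": [0,0,0,0.008,0,0,0.12,0,0,0,0.018,0,0,0.12,0,0,0,0.03,0,0,0.12,0,0,0,0.042,0,0,0.12,0,0,0,0.054,0,0,0.12,0,0,0,0.066,0,0,0.12,0,0,0,0.078,0,0,0.12,0,0,0,0.09,0,0,0.12,0,0,0,0.102,0,0,0.12,0,0,0,0.114,0,0,0.12,0,0,0,0.125,0,0,0.12,0,0,0,0.125,0,0,0.12,0,0,0,0.125,0,0,0.12]
}}

```text
clock: 16.15
position: [0.5389, 0.0826, 0.0232]
ee_rot: [0.716, 0.698, -0.0, 0.0]
ft_force: [0.4, -0.0, 0.2]
grip_width: 0.121
grasp_force: 0.0
```

```bash
python3 -c "
from h import *
o=status.get_obs();print(o['clock'],o['position'],o['ft_force']);nuts(.044)"
```

```text
16.15 [0.53887475 0.08262393 0.0232024 ] [ 0.40002495 -0.01394627  0.2175835 ]
wrist [320.  72.] (np.int32(60), np.int32(42)) 2235 [0.5439 0.1815]
wrist [316. 252.] (np.int32(62), np.int32(67)) 2379 [0.5401 0.1088]
scene [314. 220.] (np.int32(22), np.int32(8)) 118 [0.427 0.236] in tray [0.386 0.269]
scene [336. 264.] (np.int32(12), np.int32(11)) 74 [0.571 0.167] in tray [0.537 0.197]
scene [302. 267.] (np.int32(12), np.int32(13)) 132 [0.54  0.115] in tray [0.505 0.142]
scene [288. 320.] (np.int32(21), np.int32(20)) 323 [0.641 0.009] in tray [0.611 0.032]
```

Call:
{"fn": "play_rows", "kwargs": {
  "plan": [0,0,0,0.01,0,-0.002,0.12,0,0,0,0.022,0,-0.002,0.12,0,0,0,0.04,0,-0.002,0.12,0,0,0,0.065,0,-0.002,0.12,0,0,0,0.092,0,-0.002,0.12,0,0,0,0.11,0,-0.002,0.12,0,0,0,0.11,0,-0.002,0.12,0,0,0,0.11,0,-0.002,0.12,0,0,0,0.105,0,-0.03,0.12,0,0,0,0.1,0,-0.075,0.12,0,0,0,0.1,0,-0.075,0.12]
}}

```text
clock: 17.62
position: [0.5437, 0.182, 0.1016]
ee_rot: [0.717, 0.697, 0.002, 0.002]
ft_force: [-0.9, -0.1, -1.3]
grip_width: 0.119
grasp_force: 0.0
```

```bash
python3 -c "
from h import *
o=status.get_obs();print(o['clock'],o['position'],o['ft_force']);nuts(.017)"
```

```text
17.625 [0.54373306 0.18199837 0.10158126] [-0.9234229  -0.14236474 -1.32419742]
wrist [344.  80.] (np.int32(14), np.int32(45)) 274 [0.5662 0.2933]
wrist [316.  82.] (np.int32(16), np.int32(40)) 385 [0.5467 0.2923]
wrist [285. 154.] (np.int32(35), np.int32(40)) 621 [0.5238 0.2468]
wrist [314. 210.] (np.int32(36), np.int32(33)) 546 [0.5436 0.2054]
scene [354. 252.] (np.int32(14), np.int32(12)) 143 [0.562 0.214] in tray [0.527 0.247]
scene [344. 265.] (np.int32(15), np.int32(13)) 147 [0.581 0.175] in tray [0.548 0.205]
scene [288. 320.] (np.int32(19), np.int32(20)) 310 [0.641 0.009] in tray [0.611 0.032]
```

Both are in the tray. Now nut A.

Call:
{"fn": "play_rows", "kwargs": {
  "plan": [0,0,0,-0.05,0.025,0,0.12,0,0,0,-0.1,0.05,0,0.12,0,0,0,-0.15,0.07,0,0.12,0,0,0,-0.19,0.09,0,0.12,0,0,0,-0.2065,0.098,0,0.12,0,0,0,-0.2065,0.098,0,0.12,0,0,0,-0.2065,0.098,0.0,0.12,0,0,0,-0.2065,0.098,0.03,0.12,0,0,0,-0.2065,0.098,0.055,0.12,0,0,0,-0.2065,0.098,0.07,0.12,0,0,0,-0.2065,0.098,0.074,0.12,0,0,0,-0.2065,0.098,0.074,0.12,0,0,0,-0.2065,0.098,0.074,0.12]
}}

```text
clock: 19.35
position: [0.6348, -0.0258, 0.0253]
ee_rot: [0.716, 0.698, 0.001, 0.001]
ft_force: [0.1, -0.0, 0.1]
grip_width: 0.121
grasp_force: 0.0
```

Call:
{"fn": "play_rows", "kwargs": {
  "plan": [0,0,0,0.008,0,0,0.12,0,0,0,0.018,0,0,0.12,0,0,0,0.03,0,0,0.12,0,0,0,0.042,0,0,0.12,0,0,0,0.054,0,0,0.12,0,0,0,0.066,0,0,0.12,0,0,0,0.078,0,0,0.12,0,0,0,0.09,0,0,0.12,0,0,0,0.102,0,0,0.12,0,0,0,0.114,0,0,0.12,0,0,0,0.114,0,0,0.12,0,0,0,0.114,0,0,0.12]
}}

```text
clock: 20.85
position: [0.6371, 0.0875, 0.0242]
ee_rot: [0.716, 0.698, -0.0, 0.0]
ft_force: [0.6, -0.9, 0.5]
grip_width: 0.118
grasp_force: 0.0
```

```bash
python3 -c "
from h import *
o=status.get_obs();print(o['clock'],o['position'],o['ft_force']);nuts(.044)"
```

```text
20.85 [0.63707341 0.08754293 0.02419734] [ 0.64485425 -0.94897518  0.4990199 ]
wrist [102.  46.] (np.int32(63), np.int32(66)) 1713 [0.5602 0.1975]
wrist [315. 250.] (np.int32(61), np.int32(67)) 2292 [0.6382 0.1143]
scene [355. 252.] (np.int32(11), np.int32(12)) 114 [0.563 0.216] in tray [0.529 0.249]
scene [342. 295.] (np.int32(13), np.int32(19)) 186 [0.644 0.115] in tray [0.614 0.143]
```

Call:
{"fn": "play_rows", "kwargs": {
  "plan": [0,0,0,0.01,0,-0.001,0.12,0,0,0,0.022,0,-0.001,0.12,0,0,0,0.036,0,-0.001,0.12,0,0,0,0.052,0,-0.001,0.12,0,0,0,0.07,0,-0.001,0.12,0,0,0,0.088,0,-0.001,0.12,0,0,0,0.103,0,-0.001,0.12,0,0,0,0.103,0,-0.001,0.12,0,0,0,0.103,0,-0.001,0.12,0,0,0,0.1,0,-0.03,0.12,0,0,0,0.095,0,-0.077,0.12,0,0,0,0.095,0,-0.077,0.12]
}}

```text
clock: 22.45
position: [0.642, 0.1822, 0.1056]
ee_rot: [0.717, 0.697, 0.003, 0.002]
ft_force: [1.0, 0.3, -0.2]
grip_width: 0.12
grasp_force: 0.0
```

```bash
python3 -c "
from h import *
o=status.get_obs();print(o['clock'],o['position'],o['ft_force']);nuts(.017)"
```

```text
22.45 [0.64199162 0.18222839 0.10555206] [ 1.03008805  0.34310127 -0.18917459]
wrist [150. 158.] (np.int32(34), np.int32(39)) 614 [0.5243 0.2465]
wrist [186. 212.] (np.int32(36), np.int32(34)) 537 [0.5447 0.2057]
wrist [320. 238.] (np.int32(34), np.int32(24)) 688 [0.6458 0.1822]
scene [350. 226.] (np.int32(32), np.int32(20)) 358 [0.486 0.273] in tray [0.448 0.308]
scene [354. 252.] (np.int32(14), np.int32(12)) 143 [0.562 0.214] in tray [0.527 0.247]
scene [344. 265.] (np.int32(15), np.int32(13)) 146 [0.581 0.175] in tray [0.548 0.205]
scene [376. 290.] (np.int32(11), np.int32(11)) 62 [0.668 0.167] in tray [0.639 0.197]
```

A is in. Now D.

Call:
{"fn": "play_rows", "kwargs": {
  "plan": [0,0,0,-0.04,-0.034,0,0.12,0,0,0,-0.08,-0.069,0,0.12,0,0,0,-0.12,-0.103,0,0.12,0,0,0,-0.16,-0.138,0,0.12,0,0,0,-0.2,-0.172,0,0.12,0,0,0,-0.2255,-0.194,0,0.12,0,0,0,-0.2255,-0.194,0,0.12,0,0,0,-0.2255,-0.194,0,0.12,0,0,0,-0.2255,-0.194,0.03,0.12,0,0,0,-0.2255,-0.194,0.055,0.12,0,0,0,-0.2255,-0.194,0.07,0.12,0,0,0,-0.2255,-0.194,0.078,0.12,0,0,0,-0.2255,-0.194,0.078,0.12,0,0,0,-0.2255,-0.194,0.078,0.12]
}}

```text
clock: 24.3
position: [0.4404, -0.0375, 0.0239]
ee_rot: [0.716, 0.698, 0.0, 0.0]
ft_force: [0.3, -0.1, -0.2]
grip_width: 0.12
grasp_force: 0.0
```

```bash
python3 -c "
from h import *
o=status.get_obs();print(o['clock'],o['position'],o['ft_force']);nuts(.044)"
```

```text
24.3 [ 0.44041969 -0.03751214  0.02394604] [ 0.27863625 -0.1305218  -0.1500157 ]
wrist [318. 223.] (np.int32(66), np.int32(63)) 2254 [0.4428 0.0018]
wrist [314. 384.] (np.int32(42), np.int32(38)) 1373 [ 0.4393 -0.083 ]
wrist [434. 390.] (np.int32(19), np.int32(22)) 206 [ 0.5005 -0.0877]
scene [354. 252.] (np.int32(14), np.int32(12)) 144 [0.562 0.214] in tray [0.527 0.247]
scene [344. 265.] (np.int32(15), np.int32(13)) 143 [0.581 0.175] in tray [0.548 0.205]
scene [376. 290.] (np.int32(12), np.int32(11)) 58 [0.668 0.166] in tray [0.639 0.196]
```

Call:
{"fn": "play_rows", "kwargs": {
  "plan": [0,0,0,0.008,0.001,0,0.12,0,0,0,0.018,0.001,0,0.12,0,0,0,0.03,0.001,0,0.12,0,0,0,0.042,0.001,0,0.12,0,0,0,0.054,0.001,0,0.12,0,0,0,0.066,0.001,0,0.12,0,0,0,0.078,0.001,0,0.12,0,0,0,0.09,0.001,0,0.12,0,0,0,0.102,0.001,0,0.12,0,0,0,0.114,0.001,0,0.12,0,0,0,0.122,0.001,0,0.12,0,0,0,0.122,0.001,0,0.12]
}}

```text
clock: 25.9
position: [0.4439, 0.085, 0.0233]
ee_rot: [0.716, 0.699, 0.0, -0.0]
ft_force: [-0.1, -0.2, 0.3]
grip_width: 0.116
grasp_force: 0.0
```

```bash
python3 -c "
from h import *
o=status.get_obs();print(o['clock'],o['position'],o['ft_force']);nuts(.044)"
```

```text
25.9 [0.44390813 0.08503325 0.02331567] [-0.08189335 -0.16245094  0.28018554]
wrist [538.  30.] (np.int32(62), np.int32(60)) 1538 [0.5291 0.1955]
wrist [318. 255.] (np.int32(64), np.int32(63)) 2336 [0.4464 0.1094]
scene [300. 224.] (np.int32(51), np.int32(16)) 449 [0.422 0.204] in tray [0.38  0.237]
scene [270. 246.] (np.int32(13), np.int32(16)) 182 [0.453 0.112] in tray [0.413 0.139]
scene [354. 252.] (np.int32(14), np.int32(12)) 144 [0.562 0.214] in tray [0.527 0.247]
scene [344. 265.] (np.int32(15), np.int32(13)) 143 [0.581 0.175] in tray [0.548 0.205]
scene [376. 290.] (np.int32(12), np.int32(11)) 58 [0.668 0.166] in tray [0.639 0.196]
```

Finish D, then lift and back the arm clear so the top camera can see the board.

Call:
{"fn": "play_rows", "kwargs": {
  "plan": [0,0,0,0.01,0,-0.001,0.12,0,0,0,0.022,0,-0.001,0.12,0,0,0,0.036,0,-0.001,0.12,0,0,0,0.052,0,-0.001,0.12,0,0,0,0.07,0,-0.001,0.12,0,0,0,0.09,0,-0.001,0.12,0,0,0,0.108,0,-0.001,0.12,0,0,0,0.108,0,-0.001,0.12,0,0,0,0.108,0,-0.001,0.12,0,0,0,0.1,0,-0.04,0.12,0,0,0,0.09,0,-0.09,0.12,0,0,0,0.04,0,-0.14,0.12,0,0,0,-0.02,0,-0.18,0.12,0,0,0,-0.08,0,-0.2,0.12,0,0,0,-0.14,0,-0.2,0.12,0,0,0,-0.2,0,-0.2,0.12,0,0,0,-0.26,0,-0.2,0.12,0,0,0,-0.32,0,-0.2,0.12,0,0,0,-0.36,0,-0.2,0.12,0,0,0,-0.36,0,-0.2,0.12]
}}

```text
clock: 28.5
position: [0.4328, -0.2797, 0.2226]
ee_rot: [0.718, 0.696, -0.0, -0.0]
ft_force: [-0.6, 0.4, 0.7]
grip_width: 0.116
grasp_force: 0.0
```

Run:
```python
from h import *
o=status.get_obs();print(o['clock'],o['position'],o['ft_force'])
a=viewer.camera('top')[180:360,150:510];b=viewer.camera('scene')[190:350,180:500]
cv2.imwrite('pics/fin.png',np.vstack([cv2.resize(a,(600,300)),cv2.resize(b,(600,300))])[:,:,::-1])
```

```text
28.5 [ 0.43278268 -0.27973399  0.22263532] [-0.63858881  0.39393966  0.73139442]
```

View pics/fin.png

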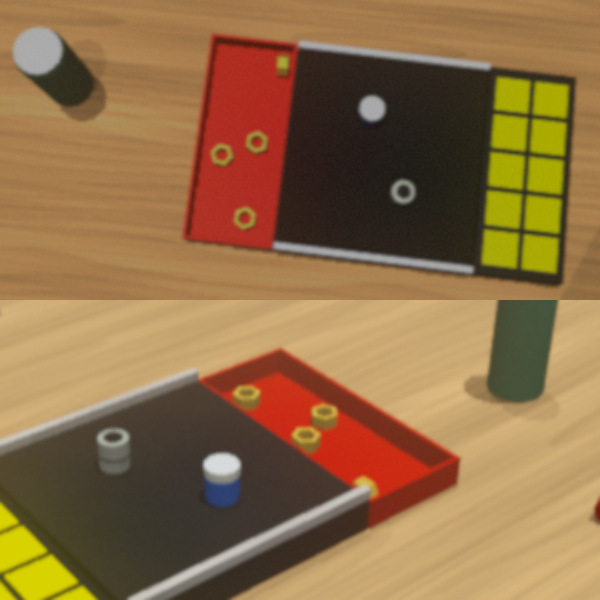

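All four nuts are in the tray. A stands on edge against the near wall, with its centre below the rim. The pot, socket and can have not moved, so I'm handing in.

```bash
python3 -c "
from workcell import manip
print(manip.hand_in())"
```

```text
the job is handed in; nothing more can be done
None
```

All four nuts are in the red tray, with the socket, grease pot and spray can still standing where they were, and the job is handed in (28.5 s on the robot's clock; no verdict came back).

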